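# Pulse the praline grinder by its bayonet lid

## Robot

A 6-joint arm with a two-finger parallel gripper is mounted at the origin on the work surface. World frame = base frame: x ahead of the robot, y to its left, z up, the work surface at z = 0. Lengths are in m, angles in rad, forces in N, time in s.
With the tool pointing down it reaches from about 0.2 to 0.875 m from the base axis. Payload 3.4 kg.
Tool frame: the origin (TCP) lies between the finger pads; the fingertips stand 25 mm ahead of it and the grasp point (between the pads) lies 6 mm ahead of it (r.nose_length is the z of the fingertips in the tool frame, in m); z points along the fingers, y is the line along which they close (so a half turn about z gives the same grasp; the last joint's range is limited). The gripper opens to 94 mm and grips with 3 to 60 N. Pads are 16 mm wide; open, the fingers measure 119 mm over their backs; the gripper's body (75 mm by 177 mm) begins 78 mm behind the grasp point.
Start: joints at [-1.245, 0.276, 1.505, -0, 1.361, -0.121], TCP at [0.248, -0.519, 0.199] pointing down, gripper open.
Joint ranges: [-2.89, 2.89], [-0.75, 2.08], [0.22, 2.7], [-1.18, 4.32], [0.11, 2.71], [-2.7, 2.7]. Speed limits (rad/s): [2.57, 2.57, 3.14, 3.14, 3.14, 3.14].

## Interface

Orientations are given as a unit quaternion [w, x, y, z].
In Python, from plant import r, gripper_to, inverse_kinematics, vision, models, telemetry gives the robot as it stands. Calls block until the motion is done:
- r.move_to(position, orientation): joint-space move of the TCP to a pose.
- r.move_l(position, rot=None, vel=0.15, guard=None): straight line of the TCP; rot=None keeps the orientation; vel is the mean speed in m/s. With guard (N) it stops when the force on the tool has changed by that much, and returns True; else False.
- r.movej(angles): joint-space move.
- gripper_to(opening, f_grip=None): finger opening in m; f_grip is the grip in N (None keeps the last); returns when the fingers have stopped.
- r.hold(seconds).
- inverse_kinematics(position, orientation): joint angles nearest the present ones, or None.
- vision.snapshot(name): name is "side" or "top"; returns the picture (400x640x3 uint8, red, green, blue); there is no depth.
- vision.get_calibration(name): a dict with "fx", "fy", "cx", "cy" (pixels), "D" ([k1, k2, p1, p2, k3] as OpenCV has them; the pictures are not rectified), "position" and "orientation" of the camera in the world. Camera axes: x right, y down, z forward; pixel columns grow to the right and rows downward; lengths in m; the calibration is good to about 2 mm. A picture is of the moment at which its call begins. get_calibration takes no time and is no camera call.
A pose or a line that the arm cannot do raises r.PlanningError and nothing moves.
- r.sign_off(): hands the job in; it is judged then, once.
Trained networks look in the newest picture that a camera, given by its name, has taken for a name from the list of things; names that differ only in an ending like _2 or _b are one class to them, and where a whole thing is asked for, a point or a joint stands for the part that bears it (a point fixed in the world has none). Each returns a list of dicts, best first, with "score" (0 to 1); they miss things now and then, are a little off and sometimes report something else, mostly with a low value. They report only what shows in the picture. A call takes as long as a camera call. They do not tell look-alikes from the thing itself.
- models.boxes_of(thing, camera): "at" ([x, y, z] in m, in world coordinates, good to about 4 mm: the middle of the surface that is visible of it).
- models.regions_of(thing, camera): "pixels" (400x640 bool, what is visible of it).
- models.mark_of(thing, camera): "at" ([x, y, z] in m, in world coordinates, good to about 4 mm: a listed point, or the origin of a listed thing).
Readings, each from a call of its own:
- telemetry.current_t(): time.
- telemetry.current_joints(): joint angles.
- telemetry.current_dq(): joint speeds.
- telemetry.current_joint_efforts(): joint torques, N m.
- telemetry.current_ee_pos(): TCP position.
- telemetry.current_tool_rot(): TCP orientation.
- telemetry.current_wrist_force(): force on the tool from outside, world axes, zero at the start.
- telemetry.current_torque(): the same for the moment, N m.
- telemetry.current_opening(): finger opening in m.
- telemetry.current_finger_force(): force on a finger pad.
Only numpy, scipy, OpenCV 4.12 (cv2) and the standard library are available. Lean on these libraries where they do the work, as an engineer would, in place of code of your own. Each camera call takes 0.05 s, during which the arm holds its last target. There are 200 camera calls.

## Task

Set the grinder's dial to three dots, then put the lid on, its handle bar pointing at the round open marks, until it sits fully down on the rim. Twist the lid clockwise to the single-line pulse mark, half-way to the lock, never as far as the lock click. It springs back if let go, so finish while still holding it there with the gripper, and leave the jar, cup and cake tray where they stand.

Things in the scene. Friction and masses are not known exactly. Their poses are not given: they have to be found in the camera images.
- grinder: Fixed nut grinder; origin on the counter under the axis of its round aluminium tower (diameter 120, rim 80 high, open well on top); z up. A grey control deck, 60 high, 130 wide in y, joins it on the robot's side, out to x = -190. Its x axis (both ends) runs through the single-line pulse mark on the rim: the lid is at pulse when its x axis is parallel to the grinder's, either way round.
- collar (a point): Tower axis at rim height (z 80). Ledge 8 thick below it, inner diameter 76, outer 95, cut by two slots about 21 wide for the lid's lugs, 0.6 rad counter-clockwise (from above) of the grinder's +x and -x. Dark rim marks at +x and -x alike: round dot at +0.6 rad (open, at the slots), single line at 0 (pulse), double line at -0.6 (lock).
- lid: Loose grey lid, 0.11-0.22 kg, upright on the counter; origin under its centre, z up. Plug diameter 71, z 0-16; lugs at its foot on +x and -x (z 0-6, 14 wide, out to 44 from the axis, 3.5 play each side in the slots); flange diameter 100, z 16-21; black handle bar on top, 74 long in x, 18 wide, z 21-55. Same after a half turn. Fully down, its origin is 64 above the grinder's, flange on the rim.
- dial_grip (a point): Point on the dial's axis, 28 above the deck (88 above the counter), 140 from the tower's axis towards the grinder's -x. The dial: black disc of diameter 40, 6 high, with an upright bar 40 long, 12 wide, from 6 to 30 above the deck, to be gripped across the 12 mm. A white stripe at one end of the bar is the pointer.
- dial_pointer (a point): Point at the pointer end of the dial's bar, 18 from the dial axis, on its top.
- dial (a joint): Dial angle, rad, growing clockwise from above. Clicks: 0 (one dot), 0.6 (two), 1.2 (three), 1.8 (four); stops just beyond the ends. The pointer is at 0.9 minus this value, counter-clockwise from the grinder's +x; rows of dots on the deck. Starts at or near one or two dots. Takes up to about 0.1 N m; let go within 0.2 rad of a click it settles there.
- lid_switch (a joint): Sprung ring under the ledge, pushed round by the lid's lugs, rad, growing clockwise: 0 at rest, about 0.5 with the lid at the single line. The lid meets it after about 0.1 rad of twist; it pushes back with 0.06-0.08 N m, from 0.7 on with about 0.2, and past 0.85 (lid 0.35 rad past the line) it snaps on and stays: the lock click, not allowed.
- jar: Loose amber jar with steel cap, diameter 64, 110 high, on the other side of the grinder from the lid; origin under its centre. Not to be moved.
- cup: Loose white cup, diameter 76, 85 high, farther out to the right; origin under its centre. Not to be moved.
- cake_tray: White square tray 160 wide with a gold board and a small chocolate cake (about 70 high, 1.2 kg), farther out to the left; origin under its centre. Not to be moved.
Not all that is in view belongs to the job. What is shaped like the lid but blue is not meant.

How it is judged:
On the way, in this order (a step that is already met when the one before it is completed fails the run):
1. the dial is at three dots and the lid is not yet on the grinder (value of joint dial between 1.08 and 1.32 rad and horizontal distance between lid and grinder above 0.1 m), for 0.3 s.
2. the lid sits fully down in the collar (horizontal distance between lid and grinder below 0.0045 m and z of lid in the frame of grinder between 0.06 and 0.0675 m and angle between lid's own z axis and vertical below 0.07 rad), for 0.1 s.
At the end, for the whole second after the job is handed in: Dial at three dots (within 0.12 rad); lid fully down in the collar (4.5 mm of its axis, 3.5 mm of its seat, tilt under 0.07 rad), its bar within 0.15 rad of the single line, the sprung ring pushed round (0.3 to 0.72 rad) and still, the gripper holding the lid (over 1 N) (all of step 2 and value of joint dial between 1.08 and 1.32 rad and angle between the x axis of lid and the x axis of grinder, either way round below 0.15 rad and value of joint lid_switch between 0.3 and 0.72 rad and velocity of joint lid_switch between -0.1 and 0.1 rad/s and contact force between the fingers and lid above 1 N); the arm keeps its last pose, push and grip.
It fails at once if the lid was twisted on into the lock click (value of joint lid_switch above 0.9 rad).
It fails at once if the jar was moved (distance of jar from where it was at the start of the episode above 0.03 m).
It fails at once if the cup was moved (distance of cup from where it was at the start of the episode above 0.03 m).
It fails at once if the cake tray was moved (distance of cake_tray from where it was at the start of the episode above 0.03 m).
It also fails if it takes over 58 s, if anything falls off the work surface, if the arm or the gripper's body presses on something with over 40 N, if the wrist force passes 120 N, or if a joint passes its speed limit or range.

## Working session

There is one attempt and no reset: what is moved stays moved. The work goes in short steps, each a Python script; the robot and the scene stay as the last script left them, time stands still between calls to the robot, and variables do not carry over. Pictures are saved under pics/ and viewed, at most 10 in all, crops included, and the job is handed in when it is done.

```bash
ls; mkdir -p pics
python3 - <<'E'
from plant import r, vision, models, telemetry
import cv2
for c in ("side","top"):
    im=vision.snapshot(c); cv2.imwrite(f"pics/{c}0.png",im[...,::-1])
    k=vision.get_calibration(c); print(c,{a:(b if isinstance(b,(int,float)) else [round(float(x),3) for x in b]) for a,b in k.items()})
    for t in ("grinder","collar","lid","dial_grip","dial_pointer","jar","cup","cake_tray"):
        print(t,[(round(d["score"],2),[round(float(x),4) for x in d["at"]]) for d in models.mark_of(t,c)[:3]])
print(telemetry.current_t())
E
```

```text
pics
side {'fx': 503.29203728992206, 'fy': 503.29203728992206, 'cx': 314.68869396657254, 'cy': 204.00407400682127, 'D': [-0.014, 0.0, 0.0, 0.0, 0.0], 'position': [-0.038, 0.821, 0.83], 'orientation': [0.153, -0.306, 0.843, -0.414]}
grinder [(0.97, [0.6599, -0.0034, 0.0027])]
collar []
lid [(0.8, [0.4774, 0.302, -0.0018]), (0.2, [0.6568, -0.0035, 0.0767])]
dial_grip [(0.8, [0.5244, -0.0291, 0.0888])]
dial_pointer [(0.76, [0.5387, -0.0149, 0.0911])]
jar [(0.59, [0.5126, -0.2582, -0.001])]
cup [(0.85, [0.7206, -0.259, -0.0009]), (0.54, [0.7075, 0.3379, -0.0003])]
cake_tray [(0.78, [0.709, 0.339, 0.0002])]
top {'fx': 442.00189865676236, 'fy': 442.00189865676236, 'cx': 317.48049808727137, 'cy': 199.10546986419777, 'D': [-0.093, 0.0, 0.0, 0.0, 0.0], 'position': [0.481, 0.096, 1.176], 'orientation': [-0.026, 0.713, -0.7, 0.038]}
grinder [(0.85, [0.6592, -0.0044, -0.0043]), (0.35, [0.5119, -0.255, -0.0034])]
collar [(0.58, [0.6545, -0.0055, 0.0784])]
lid [(0.92, [0.4789, 0.3087, 0.0031]), (0.77, [0.517, 0.462, -0.0023])]
dial_grip [(0.46, [0.5225, -0.0248, 0.0883])]
dial_pointer [(0.55, [0.5406, -0.0183, 0.0905])]
jar [(0.91, [0.5091, -0.2555, -0.0044])]
cup [(0.97, [0.7146, -0.2566, -0.0002])]
cake_tray [(0.61, [0.7042, 0.337, 0.0048])]
0.9
```

View pics/top0.png

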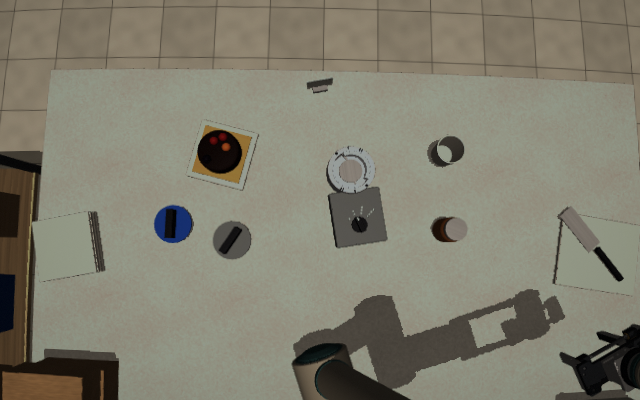

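View pics/side0.png

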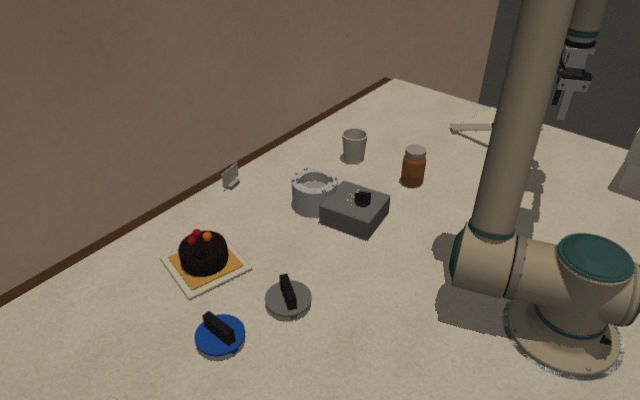

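The top view shows the grey lid at (232,240), the blue look-alike at (173,223), the tower at (351,170) and the dial at (360,224). The side view shows the same layout, with the lid at (288,298). Next I'll measure geometry from contours.

```bash
cat > h.py <<'E'
import numpy as np, cv2
from scipy.spatial.transform import Rotation as R
from plant import r, gripper_to, inverse_kinematics, vision, models, telemetry
def cal(c):
    k=vision.get_calibration(c); K=np.array([[k["fx"],0,k["cx"]],[0,k["fy"],k["cy"]],[0,0,1.]])
    q=k["orientation"]; M=R.from_quat([q[1],q[2],q[3],q[0]]).as_matrix()
    return K,np.array(k["D"],float),M,np.array(k["position"],float)
def rays(c,px):
    K,D,M,p=cal(c); u=cv2.undistortPoints(np.asarray(px,float).reshape(-1,1,2),K,D).reshape(-1,2)
    return p,np.c_[u,np.ones(len(u))]@M.T
def onplane(c,px,z):
    p,d=rays(c,px); return (p+d*((z-p[2])/d[:,2])[:,None])[:,:2]
def proj(c,X):
    K,D,M,p=cal(c); Rc=M.T; return cv2.projectPoints(np.asarray(X,float).reshape(-1,1,3),cv2.Rodrigues(Rc)[0],-Rc@p,K,D)[0].reshape(-1,2)
def triang(a,b):  # a,b=(cam,px)
    p1,d1=rays(*a); p2,d2=rays(*b); d1,d2=d1[0],d2[0]
    s=np.linalg.lstsq(np.c_[d1,-d2],p2-p1,rcond=None)[0]; x,y=p1+s[0]*d1,p2+s[1]*d2
    return (x+y)/2,np.linalg.norm(x-y)
def quat(yaw):  # tool down, tool y axis at angle yaw+90deg (tool x along yaw)
    q=(R.from_euler('z',yaw)*R.from_euler('x',np.pi)).as_quat(); return [q[3],q[0],q[1],q[2]]
def rectify(c,x0,x1,y0,y1,z,mm=0.5):
    "orthophoto at height z: up = +x, left = +y"
    xs=np.arange(x1,x0,-mm/1000); ys=np.arange(y1,y0,-mm/1000); X,Y=np.meshgrid(xs,ys,indexing='ij')
    m=proj(c,np.c_[X.ravel(),Y.ravel(),np.full(X.size,z)]).reshape(*X.shape,2).astype(np.float32)
    return cv2.remap(vision.snapshot(c),m[...,0],m[...,1],cv2.INTER_CUBIC)
E
python3 - <<'E'
from h import *
g=np.hstack([rectify(c,.44,.74,-.12,.08,.08) for c in("top","side")])
cv2.imwrite("pics/g.png",g[...,::-1])
l=np.hstack([rectify(c,.41,.55,.23,.37,z,.4) for c,z in(("top",.055),("side",.055))])
cv2.imwrite("pics/l.png",l[...,::-1])
for c in("top","side"):
    for t in("lid","grinder","dial"):
        for d in models.regions_of(t,c)[:2]:
            m=d["pixels"]; ys,xs=np.nonzero(m); print(c,t,round(d["score"],2),m.sum(),xs.mean().round(1),ys.mean().round(1))
    im=cv2.cvtColor(vision.snapshot(c),cv2.COLOR_RGB2GRAY)
    for d in models.regions_of("lid",c)[:1]:
        m=d["pixels"]
        b=(m&(im<45)).astype(np.uint8); cnt=max(cv2.findContours(b,0,1)[0],key=cv2.contourArea)
        w=onplane(c,cnt.reshape(-1,2),.055); ctr,sz,ang=cv2.minAreaRect((w*1000).astype(np.float32)); print("bar",c,ctr,sz,ang)
        cnt=max(cv2.findContours(m.astype(np.uint8),0,1)[0],key=cv2.contourArea)
        print("lid outline",cv2.fitEllipse((onplane(c,cnt.reshape(-1,2),.021)*1000).astype(np.float32)))
E
```

```text
top lid 0.83 1095 231.2 239.8
top lid 0.58 1140 172.2 223.4
top grinder 0.73 4719 354.5 199.1
top grinder 0.44 1117 231.5 239.9
top dial 0.57 193 359.7 224.8
bar top (475.4967346191406, 298.5028076171875) (21.524959564208984, 75.5351333618164) 56.99402618408203
lid outline ((476.0475158691406, 300.995849609375), (97.6343002319336, 99.45463562011719), 0.435626357793808)
side lid 0.9 1496 287.5 297.0
side grinder 0.68 4579 338.0 202.5
side dial 0.67 229 362.3 199.0
bar side (504.8553161621094, 467.8820495605469) (92.4269027709961, 33.3112678527832) 0.022039614617824554
lid outline ((518.1824951171875, 460.2817687988281), (96.47013092041016, 111.74049377441406), 73.82295989990234)
```

View pics/g.png

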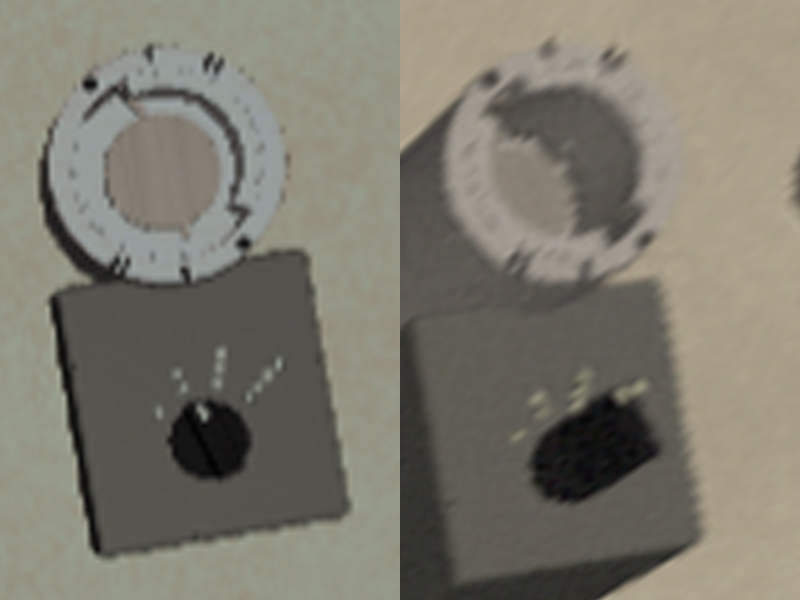

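View pics/l.png

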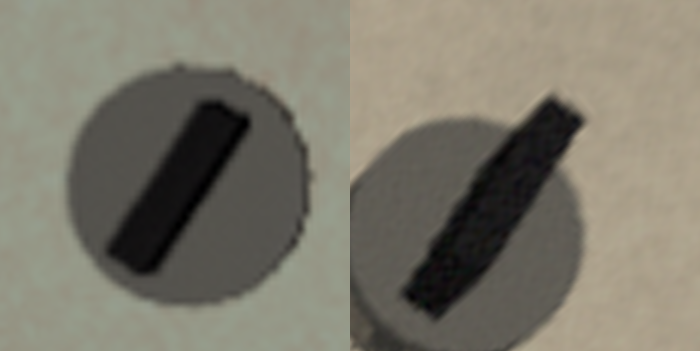

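The rectified views agree: tower centre is about (0.658, -0.002), grinder yaw about 0.167, and the dial stands near two dots. I'll refine this with a silhouette fit in both views.

```bash
cat > fit.py <<'E'
from h import *
from scipy.optimize import minimize
def box(x,y,yaw,l,w,z0,z1):
    c,s=np.cos(yaw),np.sin(yaw)
    return np.array([[x+c*a-s*b,y+s*a+c*b,z] for a in(-l/2,l/2) for b in(-w/2,w/2) for z in(z0,z1)])
def cyl(x,y,rad,z0,z1):
    t=np.linspace(0,2*np.pi,60); return np.vstack([np.c_[x+rad*np.cos(t),y+rad*np.sin(t),np.full(60,z)] for z in(z0,z1)])
def darkmask(c,img,around,rad,thr):
    "dark blob, upsampled x4 crop about a world point"
    u=proj(c,[around])[0]; o=np.floor(u-rad).astype(int); cr=img[o[1]:o[1]+2*rad,o[0]:o[0]+2*rad].max(2)
    b=cv2.resize(cr,None,fx=8,fy=8,interpolation=cv2.INTER_CUBIC)<thr
    n,lab,st,_=cv2.connectedComponentsWithStats(b.astype(np.uint8)); j=lab[int((u[1]-o[1])*8),int((u[0]-o[0])*8)]
    j=j if j else 1+np.argmax(st[1:,4]); return o,(lab==j)
def cost(q,hulls,masks):
    e=0
    for c,(o,m) in masks.items():
        im=np.zeros(m.shape,np.uint8)
        for P in hulls(q):
            p=(proj(c,P)-o+.5)*8-.5
            cv2.fillConvexPoly(im,cv2.convexHull((p*16).round().astype(np.int32)),1,shift=4)
        e+=(im.astype(bool)^m).sum()/m.sum()
    return e
def fit(q0,hulls,masks,step=(.004,.004,.15)):
    sx=np.vstack([q0]+[np.array(q0)+np.eye(3)[i]*step[i] for i in range(3)])
    s=minimize(cost,q0,args=(hulls,masks),method="Nelder-Mead",options=dict(initial_simplex=sx,xatol=1e-5,fatol=1e-5))
    return s.x.round(4),round(s.fun,3)
E
python3 - <<'E'
from fit import *
S={c:vision.snapshot(c) for c in("top","side")}
M={c:darkmask(c,S[c],(.478,.3045,.05),30,45) for c in S}
lid=lambda q:[box(*q,.074,.018,.021,.055)]
for cs in(("top","side"),("top",),("side",)): print("lid",cs,*[fit((.478,.303,y),lid,{c:M[c] for c in cs}) for y in(-.45,-.6)])
M={c:darkmask(c,S[c],(.522,-.026,.085),24,45) for c in S}
print([m[1].sum()/64 for m in M.values()])
dial=lambda q:[box(*q,.04,.012,.06,.09),cyl(q[0],q[1],.02,.06,.066)]
for cs in(("top","side"),("top",),("side",)): print("dial",cs,*[fit((.522,-.026,y),dial,{c:M[c] for c in cs}) for y in(.3,.6,1.0)])
for c in M: cv2.imwrite(f"pics/m{c}.png",M[c][1]*255)
E
```

```text
lid ('top', 'side') (array([ 0.476 ,  0.302 , -0.5854]), np.float64(0.271)) (array([ 0.4763,  0.3019, -0.5831]), np.float64(0.272))
lid ('top',) (array([ 0.4756,  0.3012, -0.5677]), np.float64(0.067)) (array([ 0.4759,  0.3012, -0.5812]), np.float64(0.069))
lid ('side',) (array([ 0.4765,  0.303 , -0.5994]), np.float64(0.117)) (array([ 0.4767,  0.3031, -0.5952]), np.float64(0.119))
[np.float64(185.5625), np.float64(204.984375)]
dial ('top', 'side') (array([ 0.5215, -0.0263,  0.567 ]), np.float64(0.322)) (array([ 0.5216, -0.0262,  0.5611]), np.float64(0.323)) (array([ 0.5212, -0.0261,  1.1179]), np.float64(0.358))
dial ('top',) (array([ 0.5213, -0.0264,  0.4698]), np.float64(0.129)) (array([ 0.5213, -0.0264,  0.4676]), np.float64(0.129)) (array([ 0.5206, -0.0264,  0.8527]), np.float64(0.139))Traceback (most recent call last):
  File "<stdin>", line 9, in <module>
  File "fit.py", line 25, in fit
    s=minimize(cost,q0,args=(hulls,masks),method="Nelder-Mead",options=dict(initial_simplex=sx,xatol=1e-5,fatol=1e-5))
    res = _minimize_neldermead(fun, x0, args, callback, bounds=bounds,
                               **options)
    fxcc = func(xcc)
    fx = function(np.copy(x), *(wrapper_args + args))
  File "fit.py", line 19, in cost
    p=(proj(c,P)-o+.5)*8-.5
       ~~~~^^^^^
  File "h.py", line 14, in proj
    K,D,M,p=cal(c); Rc=M.T; return cv2.projectPoints(np.asarray(X,float).reshape(-1,1,3),cv2.Rodrigues(Rc)[0],-Rc@p,K,D)[0].reshape(-1,2)
            ~~~^^^
  File "h.py", line 5, in cal
    k=vision.get_calibration(c); K=np.array([[k["fx"],0,k["cx"]],[0,k["fy"],k["cy"]],[0,0,1.]])
ValueError: time passes only in moves, steps and waits
```

```bash
sed -i 's/^def cal(c):/from functools import lru_cache\n@lru_cache\ndef cal(c):/' h.py
python3 - <<'E'
from h import *
for n,p,y in(("d0",[.5214,-.0263,.094],.48),("d1",[.5214,-.0263,.094],-.133),("l",[.476,.302,.051],-.585),("o",[.659,-.0025,.115],.767),("p",[.659,-.0025,.115],.167),("s",[.659,-.0025,.115],-.1)):
    for k in(-np.pi,0,np.pi):
        q=inverse_kinematics(p,quat(y+k)); print(n,k,None if q is None else np.round(q,2))
r.move_to([.5214,-.0263,.22],quat(.48)); print(telemetry.current_t())
gripper_to(.04,20)
r.move_l([.5214,-.0263,.13],vel=.1)
print(r.move_l([.5214,-.0263,.094],vel=.05,guard=8),telemetry.current_ee_pos(),telemetry.current_t(),telemetry.current_wrist_force())
E
```

```text
d0 -3.141592653589793 [-0.18  0.28  1.78  0.    1.08 -2.23]
d0 0 [-0.18  0.28  1.78 -0.    1.08  0.91]
d0 3.141592653589793 [-0.18  0.28  1.78  0.    1.08 -2.23]
d1 -3.141592653589793 [-0.18  0.28  1.78  0.    1.08 -1.62]
d1 0 [-0.18  0.28  1.78 -0.    1.08  1.52]
d1 3.141592653589793 [-0.18  0.28  1.78  0.    1.08 -1.62]
l -3.141592653589793 [ 0.44  0.38  1.75  0.    1.01 -0.54]
l 0 [ 0.44  0.38  1.75 -0.    1.01  2.6 ]
l 3.141592653589793 [ 0.44  0.38  1.75  0.    1.01 -0.54]
o -3.141592653589793 [-0.11  0.45  1.44  0.    1.25 -2.45]
o 0 [-0.11  0.45  1.44 -0.    1.25  0.69]
o 3.141592653589793 [-0.11  0.45  1.44  0.    1.25 -2.45]
p -3.141592653589793 [-0.11  0.45  1.44  0.    1.25 -1.85]
p 0 [-0.11  0.45  1.44 -0.    1.25  1.29]
p 3.141592653589793 [-0.11  0.45  1.44  0.    1.25 -1.85]
s -3.141592653589793 [-0.11  0.45  1.44  0.    1.25 -1.58]
s 0 [-0.11  0.45  1.44 -0.    1.25  1.56]
s 3.141592653589793 [-0.11  0.45  1.44  0.    1.25 -1.58]
3.725
False [ 0.5216432  -0.02634234  0.0941197 ] 6.5917 [-0.52364843  0.11927821  0.37865229]
```

```bash
python3 - <<'E'
from h import *
gripper_to(0,20); print("open",telemetry.current_opening(),telemetry.current_wrist_force())
p=[.5214,-.0263,.094]
for y in np.linspace(.48,-.143,7)[1:]: r.move_l(p,rot=quat(y),vel=.05)
print(telemetry.current_torque(),telemetry.current_wrist_force(),telemetry.current_t())
gripper_to(.04); r.hold(.2)
r.move_l([p[0],p[1],.2],vel=.2); r.move_to([.476,.302,.16],quat(-.585+np.pi))
print(telemetry.current_t(),telemetry.current_ee_pos())
g=rectify("top",.44,.74,-.12,.08,.08); cv2.imwrite("pics/g2.png",g[...,::-1])
E
python3 - <<'E'
from fit import *
S={c:vision.snapshot(c) for c in("top","side")}
M={"top":darkmask("top",S["top"],(.5214,-.0263,.085),24,45)}
dial=lambda q:[box(*q,.04,.012,.06,.09),cyl(q[0],q[1],.02,.06,.066)]
for y in (-.1,.4): print(fit((.5214,-.0263,y),dial,M))
for c in S: print(c,[(round(d["score"],2),d["at"].round(4) if hasattr(d["at"],'round') else d["at"]) for t in("dial_grip","dial_pointer") for d in models.mark_of(t,c)])
E
```

```text
open 0.0006591659856484623 [ 0.35773406 -0.51588274 -0.33942274]
[ 0.04716048  0.04348561 -0.00456099] [-0.46764352 -0.17951754 -0.1013497 ] 8.8333
12.2917 [0.47605702 0.30154057 0.15962902]
(array([ 0.5211, -0.0263,  0.5031]), np.float64(0.147))
(array([ 0.5213, -0.0262,  0.4643]), np.float64(0.144))
top [(0.75, [0.5183, -0.0283, 0.0871]), (0.28, [0.6564, -0.0058, 0.0769]), (0.52, [0.539, -0.0215, 0.0909])]
side [(0.77, [0.5239, -0.0281, 0.0893]), (0.69, [0.5357, -0.0149, 0.0904]), (0.55, [0.5126, -0.2609, -0.0021])]
```

View pics/g2.png

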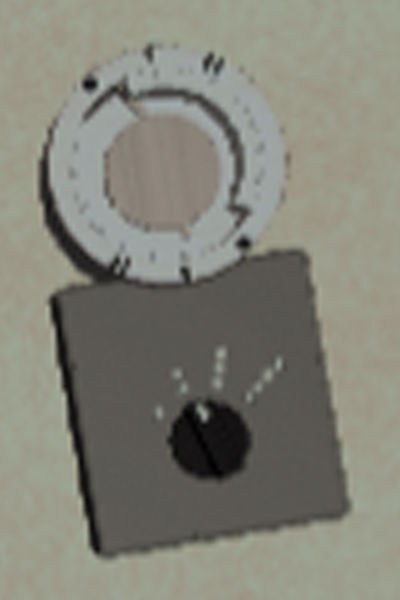

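The dial did not turn: the pointer stripe is still at (203,410), and the fingers closed fully on nothing. I'll go back and look while at the grasp pose.

Run:
```python
from h import *
print(r.nose_length, telemetry.current_opening())
p=[.5214,-.0263,.094]
r.move_to([p[0],p[1],.14],quat(.48)); r.move_l(p,vel=.1)
print(telemetry.current_ee_pos(),telemetry.current_tool_rot(),quat(.48),telemetry.current_opening(),telemetry.current_t())
a=vision.snapshot("side"); cv2.imwrite("pics/d.png",cv2.resize(np.hstack([a[150:250,300:430],vision.snapshot("top")[180:280,300:430]]),None,fx=3,fy=3,interpolation=cv2.INTER_CUBIC)[...,::-1])
```

```text
0.025 0.040129686130472415
[ 0.52173698 -0.02594593  0.09415885] [3.58620244e-05 9.71239245e-01 2.38105660e-01 1.46872300e-04] [np.float64(5.947729708964052e-17), np.float64(0.9713379748520297), np.float64(0.23770262642713458), np.float64(1.455508803014547e-17)] 0.03997205840702983 14.5583
```

View pics/d.png

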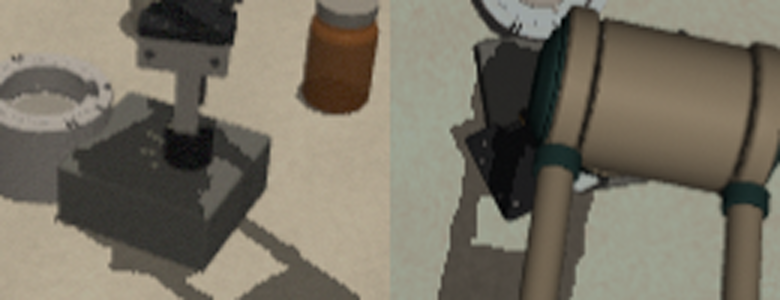

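Run:
```python
from h import *
c,s=np.cos(.48),np.sin(.48); o=np.array([.5217,-.026,0]); n=np.array([-s,c,0])
for lab,off,z in(("near tip in",.02,.069),("near tip out",.0325,.069),("near z.09",.0325,.09),("far tip",-.02,.069),("bar top+",.0,.09),("disc base",0,.06),("body near",.0325,.165)):
    P=o+n*off+[0,0,z]; print(lab,((proj("side",[P])[0]-[300,150])*3).round(0))
print(telemetry.current_wrist_force(), telemetry.current_finger_force())
P=r.move_l([.5214,-.0263,.091],vel=.03,guard=6); print(P,telemetry.current_ee_pos(),telemetry.current_wrist_force())
gripper_to(0,20); print(telemetry.current_opening(),telemetry.current_finger_force(),telemetry.current_t(),telemetry.current_wrist_force())
a=vision.snapshot("side"); cv2.imwrite("pics/d2.png",cv2.resize(a[130:250,300:430],None,fx=6,fy=5,interpolation=cv2.INTER_CUBIC)[...,::-1])
```

```text
near tip in [183. 162.]
near tip out [181. 171.]
near z.09 [182. 150.]
far tip [190. 133.]
bar top+ [188. 127.]
disc base [186. 156.]
body near [187.  74.]
[-0.05279916 -0.44947353  0.3306603 ] 0.0
False [ 0.52145318 -0.0263319   0.09119292] [0.14142528 0.7903559  0.16121131]
0.0005597118437548489 0.0 15.65 [ 0.23411292 -0.29191207 -0.51476724]
```

View pics/d2.png

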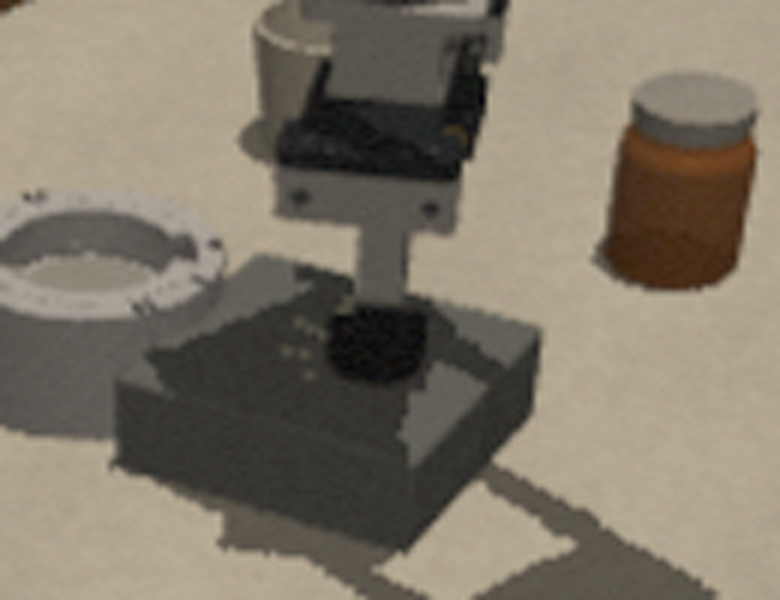

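The tips stop just above the dial at row 191, as though the hand sits higher than reported. I'll probe the height with a guarded descent onto the bar top, fingers closed.

Run:
```python
from h import *
print(r.move_l([.5214,-.0263,.071],vel=.03,guard=4),telemetry.current_ee_pos(),telemetry.current_wrist_force(),telemetry.current_t())
```

```text
True [ 0.52180508 -0.02634094  0.08414225] [-0.92258917  0.83925046  4.36480453] 16.0833
```

Run:
```python
from h import *
r.move_l([.5214,-.0263,.15],vel=.2); r.move_to([.42,.12,.12],quat(.48))
p=telemetry.current_ee_pos(); print(p,telemetry.current_t())
for c in("side","top"):
    im=vision.snapshot(c)
    for z in np.arange(.20,.06,-.008):
        u=proj(c,[[p[0],p[1],z]])[0].round().astype(int); print(c,round(z-p[2],3),u,*im[u[1],u[0]-8:u[0]+9:2].mean(1).astype(int))
```

```text
[0.42082896 0.11961726 0.11974153] 17.3167
side 0.08 [364 200] 25 22 24 34 33 41 45 36 39
side 0.072 [364 203] 47 39 26 26 15 17 25 18 24
side 0.064 [364 206] 80 80 80 79 80 79 82 81 75
side 0.056 [363 209] 79 80 80 82 83 78 80 81 63
side 0.048 [363 212] 80 79 81 81 79 80 79 78 58
side 0.04 [363 215] 89 87 82 82 79 78 77 82 78
side 0.032 [363 218] 71 83 80 81 82 82 66 89 87
side 0.024 [363 221] 51 43 80 78 79 79 72 85 56
side 0.016 [362 224] 53 53 75 79 80 81 74 57 46
side 0.008 [362 226] 52 47 72 79 78 80 71 54 46
side 0.0 [362 229] 49 51 51 51 50 49 54 54 47
side -0.008 [362 232] 53 48 49 50 49 46 49 51 45
side -0.016 [362 235] 53 52 53 50 47 46 48 47 46
side -0.024 [362 238] 156 155 125 71 53 51 49 48 152
side -0.032 [361 240] 155 155 154 154 156 129 80 82 157
side -0.04 [361 243] 80 82 79 81 80 127 128 156 160
side -0.048 [361 246] 79 79 79 83 79 80 82 81 81
side -0.056 [361 248] 79 78 81 82 79 79 81 79 80
top 0.08 [299 266] 90 90 90 91 91 93 93 94 93
top 0.072 [299 266] 90 90 90 91 91 93 93 94 93
top 0.064 [299 266] 90 90 90 91 91 93 93 94 93
top 0.056 [299 266] 90 90 90 91 91 93 93 94 93
top 0.048 [299 266] 90 90 90 91 91 93 93 94 93
top 0.04 [299 265] 88 88 88 90 89 90 90 90 92
top 0.032 [299 265] 88 88 88 90 89 90 90 90 92
top 0.024 [299 265] 88 88 88 90 89 90 90 90 92
top 0.016 [300 265] 89 88 88 90 90 90 91 91 92
top 0.008 [300 265] 89 88 88 90 90 90 91 91 92
top 0.0 [300 264] 84 85 86 87 87 88 87 90 89
top -0.008 [300 264] 84 85 86 87 87 88 87 90 89
top -0.016 [300 264] 84 85 86 87 87 88 87 90 89
top -0.024 [300 264] 84 85 86 87 87 88 87 90 89
top -0.032 [300 264] 84 85 86 87 87 88 87 90 89
top -0.04 [300 263] 81 82 82 83 84 84 85 87 86
top -0.048 [300 263] 81 82 82 83 84 84 85 87 86
top -0.056 [300 263] 81 82 82 83 84 84 85 87 86
```

The images show the fingers ending near TCP + 5 mm rather than 25 mm ahead of it. That explains the missed grasp. I'll touch the bare counter under guard to confirm.

Run:
```python
from h import *
x,y=.42,.12
r.move_l([x,y,.035],vel=.15); print(r.move_l([x,y,-.01],vel=.03,guard=4),telemetry.current_ee_pos(),telemetry.current_wrist_force(),telemetry.current_t())
r.move_l([x,y,.1],vel=.25)
```

```text
True [ 0.4198982   0.11998358 -0.00584297] [0.08711365 0.43983679 4.58374822] 19.3583
```

Confirmed: the tips are at TCP + 6 mm, about 31 mm short of the stated offset. I'll lower all grasp heights by 31 mm.

Run:
```python
from h import *
p=[.5214,-.0263,.064]
gripper_to(.04,20)
r.move_to([p[0],p[1],.10],quat(.48)); print(r.move_l(p,vel=.08,guard=8),telemetry.current_ee_pos())
gripper_to(0,20); print("open",telemetry.current_opening(),telemetry.current_wrist_force(),telemetry.current_torque(),telemetry.current_t())
if .009<telemetry.current_opening()<.02:
    for y in (.17,-.153): r.move_l(p,rot=quat(y),vel=.1)
    print(telemetry.current_tool_rot(),telemetry.current_torque(),telemetry.current_wrist_force(),telemetry.current_t())
    gripper_to(.04)
    r.move_l([p[0],p[1],.12],vel=.2); r.move_to([.476,.302,.10],quat(-.585+np.pi))
    print(telemetry.current_t())
    g=rectify("top",.44,.74,-.12,.08,.08); cv2.imwrite("pics/g3.png",g[...,::-1])
```

```text
False [ 0.52135246 -0.02576399  0.0640962 ]
open 0.011813923525376467 [-0.79810306  2.53150441  2.62212695] [ 0.33013187  0.14418223 -0.03592606] 22.6
[-2.75425872e-04  9.97196726e-01 -7.48238783e-02 -1.86924353e-05] [0.5589295  0.27264822 0.07959736] [-0.87010739  2.47863385  5.61831191] 23.5333
26.4083
```

View pics/g3.png

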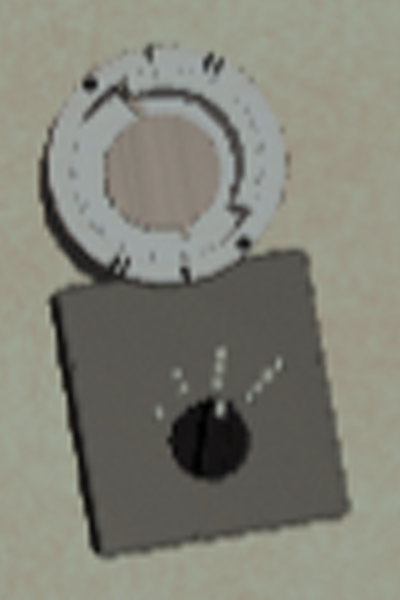

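The dial now points at the three-dot row, with the stripe at (220,408). Next is the lid.

```bash
python3 - <<'E'
from h import *
p=[.4762,.302,.022]
print(r.move_l(p,vel=.1,guard=8),telemetry.current_ee_pos())
gripper_to(0,35); print("open",telemetry.current_opening(),telemetry.current_wrist_force(),telemetry.current_torque(),telemetry.current_t())
if .014<telemetry.current_opening()<.022:
    r.move_l([p[0],p[1],.15],vel=.2); print(telemetry.current_opening(),telemetry.current_wrist_force())
    r.move_to([.6585,-.0025,.15],quat(.767)); print(telemetry.current_ee_pos(),telemetry.current_opening(),telemetry.current_t(),telemetry.current_wrist_force())
E
python3 - <<'E'
from fit import *
im=vision.snapshot("side")
cv2.imwrite("pics/p.png",cv2.resize(im[110:240,250:430],None,fx=4,fy=4,interpolation=cv2.INTER_CUBIC)[...,::-1])
# flange outline: expected lid origin z = .15-.022=.128
ctr=np.array([.6585,-.0025]); f=proj("side",cyl(*ctr,.05,.144,.149)); print("flange expected px (crop x4)",((f.min(0)-[250,110])*4).round(),((f.max(0)-[250,110])*4).round())
E
```

```text
False [0.47672591 0.30222497 0.02249329]
open 0.017881787600344954 [0.03689062 0.39171768 3.43241402] [-0.0037825  -0.03850603 -0.00817466] 27.8667
0.017675599678842586 [ 0.41500684  0.08581701 -0.75140347]
[ 0.65784141 -0.00151557  0.14928138] 0.017945186710510763 29.9917 [-0.05334343  0.97779849 -1.2455247 ]
flange expected px (crop x4) [178. 148.] [337. 240.]
```

View pics/p.png

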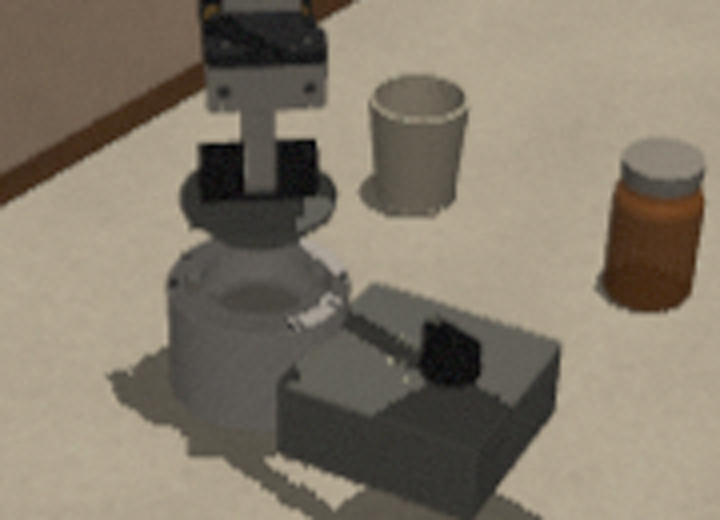

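The flange matches the expected outline (180–337 px), centred over the tower. I'll descend under guard with a small search if it catches.

Run:
```python
from h import *
c=np.array([.6585,-.0025]); r.move_l([*c,.108],vel=.1)
hit=r.move_l([*c,.0845],vel=.04,guard=8); z=telemetry.current_ee_pos()[2]
print(hit,telemetry.current_ee_pos(),telemetry.current_wrist_force(),telemetry.current_torque(),telemetry.current_opening(),telemetry.current_t())
```

```text
True [ 0.65813202 -0.0025186   0.08626887] [-0.11667192  0.51348449  3.18683285] [-0.10959796 -0.00845875  0.02476081] 0.017573927802274077 31.1417
```

Seated at the expected height (TCP z 0.0863). Now the twist.

Run:
```python
from h import *
c=[.6585,-.0025,.0855]
r.hold(.2)
for y in (.567,.367,.167):
    r.move_l(c,rot=quat(y),vel=.05); print(y,telemetry.current_ee_pos(),telemetry.current_wrist_force().__array__().round(1) if hasattr(telemetry.current_wrist_force(),'__array__') else telemetry.current_wrist_force(),telemetry.current_torque(),telemetry.current_t())
r.hold(.3); q=telemetry.current_tool_rot(); print("tool yaw",2*np.arctan2(q[2],q[1]),telemetry.current_finger_force(),telemetry.current_opening())
im=vision.snapshot("side"); cv2.imwrite("pics/e.png",cv2.resize(im[110:240,250:430],None,fx=4,fy=4,interpolation=cv2.INTER_CUBIC)[...,::-1])
from fit import *
# bar end corners expected at pulse
for yaw in(.017,.167,.317): print(yaw,((proj("side",box(.6585,-.0025,yaw,.074,.018,.085,.119))-[250,110])*4).round().astype(int).tolist())
```

```text
0.567 [ 0.65904194 -0.00299863  0.08626165] [ 0.2 -1.3  6.3] [-0.14895903  0.10778482 -0.07617891] 31.6917
0.367 [ 0.65896036 -0.00288492  0.08625924] [ 0.5 -0.9  6.6] [-0.08428224  0.12896145 -0.03486959] 32.0417
0.167 [ 0.65892207 -0.00281101  0.08626366] [-0.1 -0.9  6.8] [-0.11373611  0.18505833 -0.06290721] 32.3917
tool yaw 0.16656323914038595 35.00248610973358 0.017695640666528806
0.017 [[311, 287], [312, 243], [294, 300], [294, 256], [223, 247], [222, 204], [205, 259], [204, 215]]
0.167 [[314, 282], [315, 238], [301, 296], [301, 252], [216, 250], [216, 207], [202, 264], [201, 220]]
0.317 [[316, 277], [317, 234], [306, 292], [307, 248], [211, 254], [210, 211], [200, 268], [199, 225]]
```

View pics/e.png

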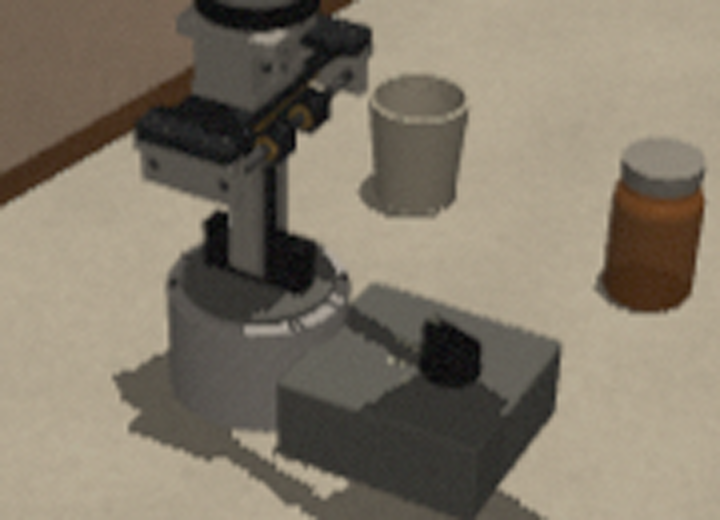

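The lid sits down on the rim. Its bar corners at (301,292) and (204,263) match the pulse angle of 0.167, and the spring torque is about 0.06 N m with a 35 N grip. I'm handing it in.

```bash
python3 -c "
from h import *
print(r.sign_off())"
```

```text
the job is handed in; nothing more can be done
None
```

I handed the job in with the dial at three dots and the lid seated and held at the pulse line with a 35 N grip; the jar, cup and tray were never touched, but sign-off returned no verdict.

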